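# Gauge a suspension wedge: wake the gauge, then hold its probe square on the test spot

### The arm

A 7-joint arm with a two-finger parallel gripper is mounted at the origin on the work surface. World frame = base frame: x ahead of the robot, y to its left, z up, the work surface at z = 0. Lengths are in m, angles in rad, forces in N, time in s.
With the tool pointing down it reaches from about 0.425 to 0.925 m from the base axis. Payload 6.8 kg.
Tool frame: the origin (TCP) lies midway between the tips of the shut fingers; the grasp point (between the pads) lies 19 mm behind it (bot.hold_point_z is the distance from the TCP to the grasp point, in m); z points along the fingers, y is the line along which they close (so a half turn about z gives the same grasp; the last joint's range is limited). The gripper opens to 85 mm and grips with 20 to 120 N. Pads are 22 mm wide; open, the fingers measure 114 mm over their backs; the gripper's body (76 mm by 85 mm) begins 54 mm behind the grasp point. The pads swing forward as they close: fully open they stand 13 mm farther back than shut.
Start: joints at [-1.278, 0.477, 0.022, 1.555, -0.011, 1.109, -0.083], TCP at [0.263, 0.622, 0.231] pointing down, gripper open.
Joint ranges: [-2.96, 2.96], [-0.34, 2.1], [-1.41, 1.46], [0.24, 2.44], [-1.37, 4.51], [0.17, 1.92], [-2.96, 2.96]. Speed limits (rad/s): [2.39, 2.39, 3.14, 3.14, 3.14, 3.14, 3.14].

### API

Orientations are given as a unit quaternion [w, x, y, z].
In Python, from station import bot gives the robot as it stands. The module is installed in compiled form; this text tells all that it offers.
- The arm moves only by the tool step_arm, never from a script. Its argument "increments" is a list that holds one entry, the list of rows, each a list of 7 numbers: the opening, from -1 (shut) to 1 (fully open), then the shift along the tool's x, y, z in mm, then the turn, a rotation vector about the tool's x, y, z in degrees. In form: [[[grip, x, y, z, ax, ay, az], ...]]. A call has 1 to 10 rows; each row is the pose to reach, as a shift and turn from the pose commanded when the call began, along the tool's axes at that moment; what a row does not reach only later rows make up. A row lasts 1/12 s, in which the tool goes at most 41.7 mm and 7.16 degrees, less where a joint would pass 70% of its speed; a pose out of reach is approached as far as the arm can. A call with a gripper value outside its range is refused whole. The fingers move at their own pace and stop on an object; "force" is the grip in N (left out, the last holds). Time passes only in rows, so rows that repeat a pose let the fingers close. It gives the time, the measured TCP pose, the force, the opening and the grip force at its end, in the units of the state.
- bot.get_obs(): the state, without advancing time (a new reading comes with each control period).
- bot.read_camera(name): name is "scene" or "top"; returns a dict with "image" (420x560x3 uint8, red, green, blue), "camera_matrix" (3x3 intrinsics, pixels), "dist" ([k1, k2, p1, p2, k3] as OpenCV has them; the pictures are not rectified), "R" (3x3) and "t" (3): a world point X has camera coordinates R X + t. Camera axes: x right, y down, z forward; pixel columns grow to the right and rows downward; lengths in m; the calibration is good to about 2 mm. A picture is of the moment at which its call begins. There is no depth.
- bot.hand_in(): hands the job in; it is judged then, once.
The state is a dict: "t": time; "q": joint angles; "joint_vel": joint speeds; "joint_torque": joint torques, N m; "eef_pos": TCP position; "tool_rot": TCP orientation; "contact_force": force on the tool from outside, world axes, zero at the start; "torque": the same for the moment, N m; "gripper_width": opening from 0.0 (shut) to 1.0 (fully open); "grasp_force": force on a finger pad.
Only numpy, scipy, OpenCV 4.12 (cv2) and the standard library are available. Lean on these libraries where they do the work, as an engineer would, in place of code of your own. Each camera call takes 0.05 s, during which the arm holds its last target. There are 200 camera calls.

### The job

On the yellow gauge console press the green key fully down and let it come up, then press the blue key fully down and let it come up, leaving the red key alone. Then draw the orange-handled probe up out of its stand and hold its brass spring tip on the centre of the yellow spot of the green wedge, square to the sloping steel face, pressing gently so that the tip is pushed in about half-way. Keep it there steadily for at least two seconds and finish while still holding it pressed on the spot; do not let go, and do not disturb the ring, the jar or the bolt.

Things in the scene. Friction and masses are not known exactly. Their poses are not given: they have to be found in the camera images.
- console: yellow gauge console fixed to the bench, 120 (x) x 200 (y) x 50 mm high, left or right of the stand; origin at the centre of its underside, z up. Three keys in a row along its y, 60 mm apart, at its x = -25 mm; their order in the row varies. A dark screen lies on its +x half
- key_green_top (a point): point at the centre of the top of the green round push key (press first); key 28 mm across, its top 22 mm above the console's top (72 mm above the bench) when up, in a black round housing 44 mm across and 12 mm high
- key_blue_top (a point): point at the centre of the top of the blue round push key (press second); key 28 mm across, its top 22 mm above the console's top (72 mm above the bench) when up, in a black round housing 44 mm across and 12 mm high
- key_red_top (a point): point at the centre of the top of the red round push key (leave alone); key 28 mm across, its top 22 mm above the console's top (72 mm above the bench) when up, in a black round housing 44 mm across and 12 mm high
- key_green (a joint): travel of the green key in m: 0 up, 0.006 fully down; a spring returns it; about 1.5 N starts it moving, 5 N takes it fully down
- key_blue (a joint): travel of the blue key in m: 0 up, 0.006 fully down; a spring returns it; about 1.5 N starts it moving, 5 N takes it fully down
- key_red (a joint): travel of the red key in m: 0 up, 0.006 fully down; a spring returns it; about 1.5 N starts it moving, 5 N takes it fully down
- stand: dark steel stand fixed to the bench, 90 by 90 by 50 mm high, with a 24 mm upright hole through its middle, in which the probe stands; origin at the centre of its underside, z up
- probe: loose probe, 0.2 kg, upright in the stand, collar on the stand's top. Origin: tip end on the axis (tip fully out), 5 mm above the bench at the start; z along the axis to the handle. By z: brass spring tip 12 mm across (0-14 mm), aluminium barrel 22 mm (14-45), black collar 36 mm (45-51), orange handle 26 x 26 mm, flat sides along the probe's x and y (51-121). Grip the handle's flats
- tip (a point): centre of the end face of the probe's brass spring tip (flat, 12 mm across); it moves with the tip as this is pushed in
- plunger (a joint): how far the probe's spring tip is pushed in, in m: 0 fully out, 0.010 fully in; the spring gives about 1.5 N at first touch, 3.5 N at half-way (0.005), 5.5 N just before the stop
- wedge: green cast wedge fixed to the bench, base 130 mm (x) by 100 mm (y), 36 to 81 mm high; origin at the centre of its underside, z up; the steel plate on its top slopes at 20 degrees, low on its -x side and high on its +x side. It may stand left or right of the probe stand
- test_face: sloping steel plate on the wedge (128 x 94 x 14 mm, fixed, rigid). Origin on its upper surface at the centre of the yellow round spot (24 mm across, black dot in the middle, thin black rim 30 mm across); z is the face's outward normal (20 degrees from vertical), x runs up the slope. The spot lies 14 mm up the slope and 16 mm to +y from the plate's middle, about 63 mm above the bench
- bearing_ring: bystander: loose steel ring lying flat, 84 mm across, 26 mm high; origin at the centre of its underside
- grease_jar: bystander: loose jar with a red cap, 60 mm across, 85 mm high; origin at the centre of its underside
- bolt: bystander: loose dark bolt standing on its head, 30 mm across, 50 mm high; origin at the centre of its underside
Things that resemble listed ones, but are neither listed nor needed, are in the scene too. Of the things that look like the probe, the largest one is meant.

How it is judged:
On the way, in this order (a step that is already met when the one before it is completed fails the run):
1. the green key is pressed down (more than 4.5 mm), the blue one being up (value of joint key_green above 0.0045 m and value of joint key_blue below 0.002 m), for 0.02 s.
2. the green key is let up again (value of joint key_green below 0.002 m), for 0.05 s.
3. then the blue key is pressed down (more than 4.5 mm), the green one being up (value of joint key_blue above 0.0045 m and value of joint key_green below 0.002 m), for 0.02 s.
4. the blue key is let up again (value of joint key_blue below 0.002 m), for 0.05 s.
5. the probe is lifted clear of the stand in the gripper (height (world z) of probe above 0.055 m and contact force between the fingers and probe above 2 N), for 0.2 s.
6. the probe is held on the spot, square and gently, for 1.5 s (distance between tip and test_face below 0.007 m and angle between the z axis of probe and the z axis of test_face, either way round below 0.12 rad and value of joint plunger between 0.002 and 0.0085 m and contact force between probe and test_face between 1.5 and 9 N and contact force between the fingers and probe above 2 N and contact force between probe and stand below 0.1 N), for 1.5 s.
At the end, for the whole second after the job is handed in: Gripper holds the probe: tip within 7 mm of the spot centre, axis within 7 deg of the face normal, tip pushed in 2 to 8.5 mm, 1.5 to 9 N on the face, clear of the stand, still; kept for 1.5 s and through the last second. Keys up; ring, jar and bolt within 20 mm of their start (all of step 6 and value of joint each of key_green, key_blue, key_red below 0.002 m and linear speed of probe below 0.02 m/s and distance of each of bearing_ring, grease_jar, bolt from where it was at the start of the episode below 0.02 m); the arm keeps its last pose, push and grip.
It fails at once if the red key is pressed (value of joint key_red above 0.003 m).
It fails at once if two keys are pressed at once (value of joint each of key_green, key_blue above 0.003 m).
It fails at once if the probe is rammed on the face (over 20 N) (contact force between probe and test_face above 20 N).
It fails at once if a bystander is disturbed (moved more than 20 mm) (distance of any of bearing_ring, grease_jar, bolt from where it was at the start of the episode above 0.02 m).
It also fails if it takes over 64 s, if anything falls off the work surface, if the arm or the gripper's body presses on something with over 40 N, if the wrist force passes 120 N, or if a joint passes its speed limit or range.

## Working session

There is one attempt and no reset: what is moved stays moved. The work goes in short steps, Python scripts to look and compute and a tool call to move; the robot and the scene stay as the last step left them, time stands still between calls to the robot, and variables do not carry over. Pictures are saved under pics/ and viewed, at most 10 in all, crops included, and the job is handed in when it is done.

Besides the shell and the picture viewer there is one more tool, called as name(argument=value, ...) on one line, values as JSON. step_arm: Moves the arm, as the interface text tells. Its arguments: {"type":"object","properties":{"increments":{"type":"array"},"force":{"type":"number"}},"required":["increments"]}

```bash
mkdir -p pics; cat > h.py <<'E'
import numpy as np, cv2
from station import bot
from scipy.spatial.transform import Rotation as R
def cam(n):
    return bot.read_camera(n)
def ray(c,uv):
    p=cv2.undistortPoints(np.array([[uv]],float),c["camera_matrix"],np.array(c["dist"],float))[0,0]
    Rm=np.array(c["R"]);o=-Rm.T@np.array(c["t"]);d=Rm.T@np.array([p[0],p[1],1.]);return o,d/np.linalg.norm(d)
def onz(c,uv,z):
    o,d=ray(c,uv);return o+d*(z-o[2])/d[2]
def tri(c1,a,c2,b):
    o1,d1=ray(c1,a);o2,d2=ray(c2,b)
    s=np.linalg.lstsq(np.c_[d1,-d2],o2-o1,rcond=None)[0]
    p,q=o1+s[0]*d1,o2+s[1]*d2;return (p+q)/2,np.linalg.norm(p-q)
def rot(q): return R.from_quat([q[1],q[2],q[3],q[0]])
def proj(c,X):
    return cv2.projectPoints(np.array(X,float).reshape(-1,3),cv2.Rodrigues(np.array(c["R"]))[0],np.array(c["t"],float),c["camera_matrix"],np.array(c["dist"],float))[0][:,0]
E
python3 - <<'E'
from h import *
for n in("scene","top"):
    c=cam(n);cv2.imwrite(f"pics/{n}0.png",c["image"][:,:,::-1]);np.save(f"{n}0.npy",c,allow_pickle=True)
    print(n,-np.array(c["R"]).T@c["t"])
o=bot.get_obs();print(o["eef_pos"],o["tool_rot"],o["gripper_width"],bot.hold_point_z)
E
```

```text
scene [1.2126662  0.5003816  0.90238289]
top [ 0.53357295 -0.01056003  1.15305605]
[0.26312521 0.62103224 0.23042472] [-1.17297720e-04  1.99032565e-01  9.79992518e-01 -8.30321429e-04] 1.0005197744012777 0.0187
```

View pics/scene0.png

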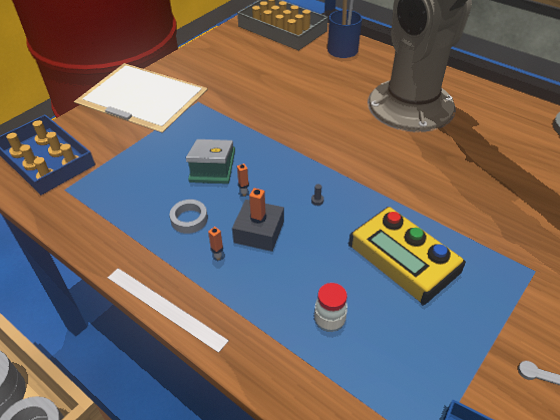

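View pics/top0.png

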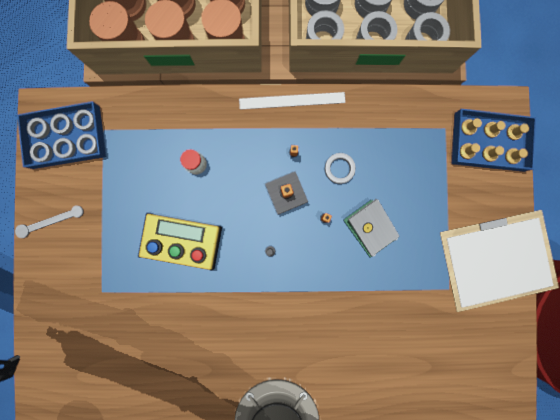

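Three things look like the probe, given as top-view pixels: the handle in the dark stand at (287,191), a small one at (294,151) and a small one at (326,218). I choose (287,191), because it is the largest and stands in the stand. Next I'll measure and check it in one crop.

```bash
python3 - <<'E'
from h import *
S=np.load("scene0.npy",allow_pickle=True).item();T=np.load("top0.npy",allow_pickle=True).item()
def blobs(c,lo,hi,roi,amin=15):
    x0,y0,x1,y1=roi
    hsv=cv2.cvtColor(c["image"],cv2.COLOR_RGB2HSV)
    m=cv2.inRange(hsv,lo,hi);k=np.zeros_like(m);k[y0:y1,x0:x1]=m[y0:y1,x0:x1]
    cs,_=cv2.findContours(k,cv2.RETR_EXTERNAL,cv2.CHAIN_APPROX_NONE)
    return [(cv2.contourArea(q),np.array(cv2.minAreaRect(q)[0]).round(1),np.array(cv2.minAreaRect(q)[1]).round(1),round(cv2.minAreaRect(q)[2],1)) for q in cs if cv2.contourArea(q)>amin]
cols={"red":((0,150,60),(6,255,255)),"green":((45,100,40),(85,255,255)),"blue":((108,150,60),(125,255,255)),"orange":((4,150,100),(16,255,255)),"yellow":((20,130,120),(34,255,255))}
for n,c,con,mid in(("top",T,(135,208,225,275),(255,130,420,270)),("scene",S,(345,200,470,305),(170,120,300,265))):
    for k in("red","green","blue","yellow"):print(n,k,blobs(c,*cols[k],con))
    for k in("orange","yellow"):print(n,k,blobs(c,*cols[k],mid,8))
a=cv2.resize(T["image"][135:275,255:415],None,fx=3.5,fy=3.5,interpolation=cv2.INTER_CUBIC)
b=cv2.resize(S["image"][130:250,175:295],None,fx=4,fy=4,interpolation=cv2.INTER_CUBIC)
b=b[:480];a=a[:480]
cv2.imwrite("pics/crop1.png",np.hstack([a,b])[:,:800,::-1] if False else cv2.resize(np.hstack([a,b]),(800,int(480*800/(a.shape[1]+b.shape[1]))))[:,:,::-1])
E
```

```text
top red [(32.5, array([197., 255.]), array([9.9, 9.9]), 45.0)]
top green [(78.0, array([174., 251.]), array([10., 10.]), 90.0)]
top blue []
top yellow [(28.5, array([212.7, 247.1]), array([ 6.4, 42.8]), 6.8)]
top orange [(8.5, array([285.8, 193. ]), array([11.9,  7.2]), 15.3)]
top yellow [(45.0, array([367.5, 227. ]), array([7., 8.]), 0.0)]
scene red [(101.0, array([393.2, 217.1]), array([13. , 10.7]), 26.6)]
scene green [(112.0, array([416.5, 233.5]), array([11., 13.]), 90.0)]
scene blue [(90.0, array([440. , 249.5]), array([ 9., 12.]), 90.0)]
scene yellow [(3268.5, array([407.3, 246.7]), array([103.8,  48.9]), 37.9)]
scene orange [(55.0, array([216.2, 233.2]), array([13.4,  8.5]), 45.0), (262.0, array([255.4, 203. ]), array([12.9, 29.4]), 7.1), (106.5, array([243.2, 174.4]), array([20.3,  8.6]), 78.1), (49.0, array([292., 124.]), array([ 8., 14.]), 90.0)]
scene yellow [(17.0, array([215.5, 149.5]), array([9., 3.]), 0.0)]
```

View pics/crop1.png

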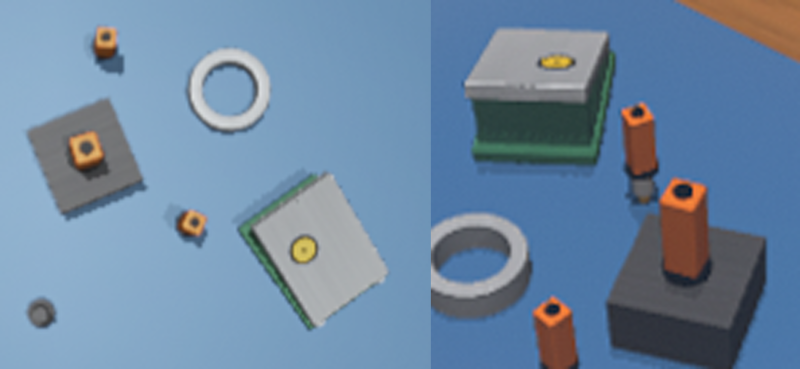

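The crop shows that the largest orange probe is the one in the dark stand (top px 287,191). The small look-alikes stand free at (294,151) and (326,218). The wedge's high end faces the scene camera, and the spot is at top px (367,227). Next I'll work out precise positions.

```bash
python3 - <<'E'
from h import *
S=np.load("scene0.npy",allow_pickle=True).item();T=np.load("top0.npy",allow_pickle=True).item()
def big(c,roi,f):
    x0,y0,x1,y1=roi;im=c["image"][y0:y1,x0:x1]
    h=cv2.cvtColor(im,cv2.COLOR_RGB2HSV).astype(int);m=f(h[...,0],h[...,1],h[...,2]).astype(np.uint8)
    cs,_=cv2.findContours(m,cv2.RETR_EXTERNAL,cv2.CHAIN_APPROX_NONE);q=max(cs,key=cv2.contourArea)
    return q+np.array([x0,y0])
def cen(q): return np.array(cv2.fitEllipse(q)[0]) if len(q)>=8 else np.array(cv2.minAreaRect(q)[0])
red=lambda h,s,v:((h<7)|(h>174))&(s>150)&(v>60)
grn=lambda h,s,v:(h>45)&(h<85)&(s>100)&(v>30)
blu=lambda h,s,v:(h>100)&(h<130)&(s>150)&(v>50)
yel=lambda h,s,v:(h>18)&(h<36)&(s>110)&(v>90)
for n,f,rt,rs in(("red",red,(186,240,212,270),(380,205,407,228)),("green",grn,(160,240,190,265),(405,224,428,246)),("blue",blu,(144,236,162,257),(428,240,452,262))):
    qt,qs=big(T,rt,f),big(S,rs,f);a,b=cen(qt),cen(qs)
    print(n,a.round(1),b.round(1),cv2.contourArea(qt),cv2.contourArea(qs),onz(T,a,.070).round(4),onz(S,b,.070).round(4),tri(T,a,S,b)[0].round(4))
qt,qs=big(T,(355,215,380,240),yel),big(S,(205,143,226,158),yel);a,b=cen(qt),cen(qs)
print("spot",a,b,onz(T,a,.063).round(4),onz(S,b,.063).round(4),tri(T,a,S,b))
# plate
gray=lambda h,s,v:((s<60)&(v>110))|((h>18)&(h<36)&(s>90))
q=big(T,(340,190,405,265),gray);m=cv2.minAreaRect(q);print("plate",m,cv2.contourArea(q))
hull=cv2.convexHull(q);ap=None
for e in range(2,15):
    ap=cv2.approxPolyDP(hull,e,True)
    if len(ap)==4:break
print(ap[:,0].tolist())
# handle
org=lambda h,s,v:(h<18)&(s>110)&(v>60)
q=big(T,(270,175,305,210),org);m=cv2.minAreaRect(q);print("handle",m)
blk=lambda h,s,v:(v<70)
q2=big(T,(281,184,294,198),blk);print("dot",cv2.minAreaRect(q2),onz(T,cv2.minAreaRect(q2)[0],.126))
q3=big(S,(250,186,266,198),blk);print("dot",cv2.minAreaRect(q3),onz(S,cv2.minAreaRect(q3)[0],.126),tri(T,cv2.minAreaRect(q2)[0],S,cv2.minAreaRect(q3)[0]))
im=T["image"][178:206,272:304];print
st=lambda h,s,v:(s<75)&(v<120)
q=big(T,(260,168,312,220),lambda h,s,v:~((h>95)&(h<125)&(s>90)))
m=cv2.minAreaRect(q);print("stand",m,onz(T,m[0],.05),[onz(T,p,.05)[:2].round(3).tolist() for p in cv2.boxPoints(m)])
x=cv2.resize(T["image"][174:208,266:308],None,fx=16,fy=16,interpolation=cv2.INTER_CUBIC);cv2.imwrite("pics/handle.png",x[:,:,::-1])
E
```

```text
red [196.9 254.8] [393.6 217.2] 30.5 103.5 [0.4661 0.2075 0.07  ] [0.4719 0.2083 0.07  ] [0.4665 0.2074 0.065 ]
green [174.4 250.9] [416.  233.2] 77.0 112.0 [0.4765 0.267  0.07  ] [0.4826 0.2668 0.07  ] [0.4772 0.2667 0.0653]
blue [152.2 246.8] [440.  249.4] 74.5 90.0 [0.4876 0.3258 0.07  ] [0.4911 0.3248 0.07  ] [0.4882 0.3254 0.0678]
spot [367.41342163 227.33935547] [215.36126709 149.6025238 ] [ 0.5352 -0.244   0.063 ] [ 0.5374 -0.2458  0.063 ] (array([ 0.53608214, -0.24526418,  0.06220949]), np.float64(0.0027432006695017664))
plate ((374.2696838378906, 227.33148193359375), (47.69990539550781, 35.29793167114258), 57.9946174621582) 1506.0
[[377, 199], [398, 236], [372, 256], [348, 218]]
handle ((286.5000305175781, 190.5), (12.016654014587402, 11.384199142456055), 71.56504821777344)
dot ((289.5, 195.5), (3.0, 7.0), 90.0) [ 0.61619865 -0.03566402  0.126     ]
dot ((256.5, 191.5), (3.0, 5.0), 90.0) [ 0.63311148 -0.03093249  0.126     ] (array([ 0.61959106, -0.03871334,  0.11050024]), np.float64(0.006834688464452973))
stand ((285.5, 193.5), (51.0, 51.0), 90.0) [ 0.62777004 -0.0267995   0.05      ] [[0.697, 0.042], [0.696, -0.096], [0.559, -0.095], [0.56, 0.042]]
```

View pics/handle.png

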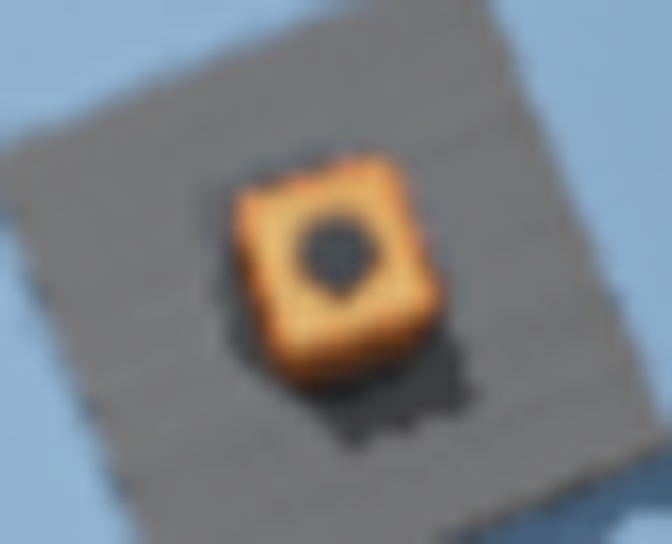

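The handle crop shows the top face with its black dot at crop (338,250), which is top px (286.6,189.1). Its edges are turned about 16° counter-clockwise.

```bash
cat >> h.py <<'E'
def inc(pos,Rt=None):
    "increments (mm, deg) in tool axes from the measured pose to pos/Rt"
    o=bot.get_obs();Rc=rot(o["tool_rot"]);Rt=Rt or Rc
    d=Rc.inv().apply(np.array(pos)-o["eef_pos"])*1000;r=np.degrees((Rc.inv()*Rt).as_rotvec())
    return d.round(1),r.round(2)
def down(yaw): # tool y axis at yaw (deg), pointing down
    a=np.radians(yaw);y=np.array([np.cos(a),np.sin(a),0]);z=np.array([0,0,-1.]);return R.from_matrix(np.c_[np.cross(y,z),y,z])
E
python3 - <<'E'
from h import *
S=np.load("scene0.npy",allow_pickle=True).item();T=np.load("top0.npy",allow_pickle=True).item()
a,b=(286.6,189.1),(256.8,191.5)
print("probe top",onz(T,a,.126),onz(S,b,.126),tri(T,a,S,b))
H=[onz(T,p,.0801)[:2] for p in((377.5,198.5),(347.5,217.8))];L=[onz(T,p,.0363)[:2] for p in((398.5,236),(372,256.5))]
for v in(H[0]-L[0],H[1]-L[1],(H[1]-H[0])@np.array([[0,-1],[1,0]]),(L[1]-L[0])@np.array([[0,-1],[1,0]])):print(np.linalg.norm(v).round(4),np.degrees(np.arctan2(v[1],v[0])).round(1))
m=(sum(H)+sum(L))/4;yaw=np.radians(31);ex=np.array([np.cos(yaw),np.sin(yaw)]);ey=np.array([-ex[1],ex[0]])
print(m,m+ex*.014*np.cos(np.radians(20))+ey*.016)
print("green",inc((.478,.267,.11)))
E
```

```text
probe top [ 0.63232204 -0.02851377  0.126     ] [ 0.63272877 -0.03044314  0.126     ] (array([ 0.63279972, -0.02919071,  0.12675954]), np.float64(0.0017612327084550738))
0.1201 33.8
0.1277 34.9
0.0944 32.1
0.0921 36.7
[ 0.53451181 -0.26318599] [ 0.53754784 -0.24269563]
green (array([-335.9, -242. ,  120.9]), array([0., 0., 0.]))
```

step_arm(increments=[[[-1, -336, -242, 60, 0, 0, 0], [-1, -336, -242, 60, 0, 0, 0], [-1, -336, -242, 60, 0, 0, 0], [-1, -336, -242, 60, 0, 0, 0], [-1, -336, -242, 60, 0, 0, 0], [-1, -336, -242, 60, 0, 0, 0], [-1, -336, -242, 60, 0, 0, 0], [-1, -336, -242, 60, 0, 0, 0], [-1, -336, -242, 60, 0, 0, 0], [-1, -336, -242, 60, 0, 0, 0]]])

```text
t: 0.93
eef_pos: [0.4779, 0.2671, 0.1712]
tool_rot: [-0.0, 0.199, 0.98, -0.0]
contact_force: [1.1, 1.1, -0.5]
gripper_width: -0.003
grasp_force: 0.0
```

step_arm(increments=[[[-1, 0, 0, 60, 0, 0, 0], [-1, 0, 0, 60, 0, 0, 0], [-1, 0, 0, 60, 0, 0, 0], [-1, 0, 0, 60, 0, 0, 0], [-1, 0, 0, 60, 0, 0, 0], [-1, 0, 0, 60, 0, 0, 0]]])

```text
t: 1.43
eef_pos: [0.4781, 0.2703, 0.1131]
tool_rot: [0.001, 0.199, 0.98, 0.001]
contact_force: [0.3, -0.1, -0.1]
gripper_width: 0.003
grasp_force: 0.0
```

```bash
python3 -c "
from h import *
o=bot.get_obs();print(o['eef_pos'],o['contact_force'],o['gripper_width'],inc((.478,.267,.072)))"
```

```text
[0.47814732 0.27030499 0.11311487] [ 0.32908344 -0.14374165 -0.10909658] 0.002796968914695277 (array([-1.1, -3.2, 41.1]), array([0., 0., 0.]))
```

step_arm(increments=[[[-1, -1, -3, 35, 0, 0, 0], [-1, -1, -3, 35, 0, 0, 0], [-1, -1, -3, 35, 0, 0, 0], [-1, -1, -3, 35, 0, 0, 0]]])

```text
t: 1.77
eef_pos: [0.4776, 0.2665, 0.0779]
tool_rot: [0.0, 0.199, 0.98, 0.0]
contact_force: [0.3, 0.2, -0.4]
gripper_width: 0.001
grasp_force: 0.0
```

step_arm(increments=[[[-1, 0, 0, 4, 0, 0, 0], [-1, 0, 0, 6, 0, 0, 0], [-1, 0, 0, 7, 0, 0, 0], [-1, 0, 0, 8, 0, 0, 0], [-1, 0, 0, 9, 0, 0, 0], [-1, 0, 0, 9, 0, 0, 0]]])

```text
t: 2.27
eef_pos: [0.4779, 0.2666, 0.068]
tool_rot: [0.001, 0.199, 0.98, 0.001]
contact_force: [1.1, 1.4, 4.4]
gripper_width: -0.001
grasp_force: 1.8
```

step_arm(increments=[[[-1, 0, 0, 2, 0, 0, 0], [-1, 0, 0, 3, 0, 0, 0], [-1, 0, 0, 4, 0, 0, 0], [-1, 0, 0, 4, 0, 0, 0]]])

```text
t: 2.6
eef_pos: [0.4779, 0.2667, 0.0658]
tool_rot: [0.0, 0.199, 0.98, 0.001]
contact_force: [-3.9, -1.8, 24.2]
gripper_width: 0.003
grasp_force: 11.9
```

step_arm(increments=[[[-1, 0, 0, -30, 0, 0, 0], [-1, 0, 0, -30, 0, 0, 0], [-1, 0, 0, -30, 0, 0, 0], [-1, 0, 0, -30, 0, 0, 0], [-1, 13, 59, -30, 0, 0, 0], [-1, 13, 59, -30, 0, 0, 0], [-1, 13, 59, -30, 0, 0, 0], [-1, 13, 59, -30, 0, 0, 0], [-1, 13, 59, -30, 0, 0, 0]]])

```text
t: 3.35
eef_pos: [0.4874, 0.3237, 0.0922]
tool_rot: [-0.001, 0.199, 0.98, -0.001]
contact_force: [-0.1, -0.7, -0.2]
gripper_width: 0.001
grasp_force: 0.0
```

```bash
python3 -c "
from h import *
print(inc((.489,.326,.073)))
c=cam('scene');cv2.imwrite('pics/blue.png',cv2.resize(c['image'][150:310,340:480],None,fx=3,fy=3)[:,:,::-1])"
```

```text
(array([-0.6,  2.8, 19.2]), array([0., 0., 0.]))
```

View pics/blue.png

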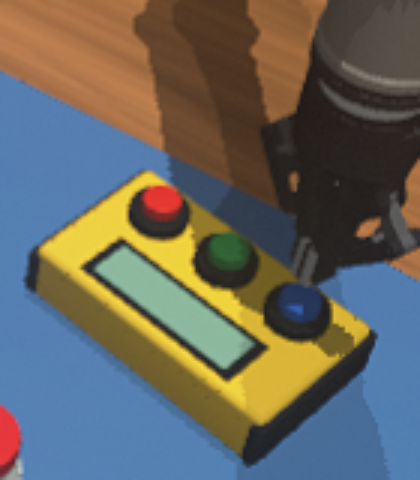

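The picture shows green at (228,255) back up, and the shut fingertips at (305,275) just above the blue key at (297,303). Next I'll press blue.

step_arm(increments=[[[-1, 0, 2, 14, 0, 0, 0], [-1, 0, 2, 14, 0, 0, 0], [-1, 0, 2, 20, 0, 0, 0], [-1, 0, 2, 23, 0, 0, 0], [-1, 0, 2, 25, 0, 0, 0], [-1, 0, 2, 27, 0, 0, 0], [-1, 0, 2, 28, 0, 0, 0], [-1, 0, 2, 28, 0, 0, 0]]])

```text
t: 4.07
eef_pos: [0.489, 0.3262, 0.0661]
tool_rot: [-0.0, 0.199, 0.98, -0.001]
contact_force: [-2.2, -4.7, 6.6]
gripper_width: -0.003
grasp_force: 3.4
```

step_arm(increments=[[[-1, 0, 0, 1.5, 0, 0, 0], [-1, 0, 0, 1.5, 0, 0, 0], [-1, 0, 0, 1.5, 0, 0, 0]]])

```text
t: 4.32
eef_pos: [0.4891, 0.3262, 0.0659]
tool_rot: [-0.0, 0.199, 0.98, -0.0]
contact_force: [-4.8, -5.5, 18.4]
gripper_width: -0.003
grasp_force: 9.4
```

step_arm(increments=[[[-1, 0, 0, -60, 0, 0, 0], [-1, 0, 0, -120, 0, 0, 0], [-1, 0, 0, -160, 0, 0, 0], [-1, 0, 0, -160, 0, 0, 0], [-1, 0, 0, -160, 0, 0, 0], [-1, 0, 0, -160, 0, 0, 0]]])

```text
t: 4.82
eef_pos: [0.4901, 0.3284, 0.2267]
tool_rot: [0.002, 0.199, 0.98, 0.002]
contact_force: [0.2, 1.9, -0.7]
gripper_width: -0.001
grasp_force: 0.0
```

```bash
python3 - <<'E'
from h import *
for y in (106,16): print(y,inc((.6325,-.029,.225),down(y)))
E
```

```text
106 (array([-270.5, -273.6,    0.8]), array([  0.26,   0.23, -38.95]))
16 (array([-270.5, -273.6,    0.8]), array([ 3.500e-01, -2.000e-02,  5.105e+01]))
```

step_arm(increments=[[[1, -270, -274, 0, 0, 0, -39], [1, -270, -274, 0, 0, 0, -39], [1, -270, -274, 0, 0, 0, -39], [1, -270, -274, 0, 0, 0, -39], [1, -270, -274, 0, 0, 0, -39], [1, -270, -274, 0, 0, 0, -39], [1, -270, -274, 0, 0, 0, -39], [1, -270, -274, 0, 0, 0, -39], [1, -270, -274, 0, 0, 0, -39], [1, -270, -274, 0, 0, 0, -39]]])

```text
t: 5.65
eef_pos: [0.6307, -0.0371, 0.2221]
tool_rot: [-0.001, -0.137, 0.991, -0.001]
contact_force: [-0.7, -0.2, -0.9]
gripper_width: 0.998
grasp_force: 0.0
```

step_arm(increments=[[[1, 0, 0, 0, 0, 0, 0], [1, 0, 0, 0, 0, 0, 0], [1, 0, 0, 0, 0, 0, 0]]])

```text
t: 5.9
eef_pos: [0.6298, -0.029, 0.2224]
tool_rot: [-0.001, -0.14, 0.99, 0.001]
contact_force: [-0.1, 0.3, 0.3]
gripper_width: 0.996
grasp_force: 0.0
```

```bash
python3 - <<'E'
from h import *
print(bot.get_obs()["gripper_width"],inc((.6325,-.029,.076),down(106)))
E
```

```text
0.9962780699351235 (array([ -2.9,  -1. , 146.4]), array([ 0.09, -0.13,  0.11]))
```

step_arm(increments=[[[1, -3, -1, 0, 0, 0, 0], [1, -3, -1, 40, 0, 0, 0], [1, -3, -1, 80, 0, 0, 0], [1, -3, -1, 110, 0, 0, 0], [1, -3, -1, 130, 0, 0, 0], [1, -3, -1, 145, 0, 0, 0], [1, -3, -1, 150, 0, 0, 0], [1, -3, -1, 150, 0, 0, 0], [1, -3, -1, 150, 0, 0, 0]]])

```text
t: 6.65
eef_pos: [0.6343, -0.0296, 0.0746]
tool_rot: [0.0, -0.14, 0.99, 0.0]
contact_force: [1.6, -0.0, -0.3]
gripper_width: 0.995
grasp_force: 0.0
```

step_arm(increments=[[[-0.2, 0, 0, 0, 0, 0, 0], [-1, 0, 0, 0, 0, 0, 0], [-1, 0, 0, 0, 0, 0, 0], [-1, 0, 0, 0, 0, 0, 0], [-1, 0, 0, 0, 0, 0, 0], [-1, 0, 0, 0, 0, 0, 0], [-1, 0, 0, 0, 0, 0, 0], [-1, 0, 0, 0, 0, 0, 0]]], force=50)

```text
t: 7.32
eef_pos: [0.6342, -0.0306, 0.0746]
tool_rot: [0.0, -0.139, 0.99, -0.0]
contact_force: [-1.4, 0.2, 5.3]
gripper_width: 0.302
grasp_force: 49.8
```

step_arm(increments=[[[-1, 0, 0, -5, 0, 0, 0], [-1, 0, 0, -15, 0, 0, 0], [-1, 0, 0, -30, 0, 0, 0], [-1, 0, 0, -60, 0, 0, 0], [-1, 0, 0, -95, 0, 0, 0], [-1, 0, 0, -130, 0, 0, 0], [-1, 0, 0, -150, 0, 0, 0], [-1, 0, 0, -150, 0, 0, 0], [-1, 0, 0, -150, 0, 0, 0], [-1, 0, 0, -150, 0, 0, 0]]])

```text
t: 8.15
eef_pos: [0.6327, -0.0306, 0.2229]
tool_rot: [-0.001, -0.14, 0.99, 0.0]
contact_force: [-0.7, 0.2, -2.8]
gripper_width: 0.3
grasp_force: 49.8
```

```bash
python3 - <<'E'
from h import *
S=cam("scene");T=cam("top")
o=bot.get_obs();Rc=rot(o["tool_rot"]);tip=o["eef_pos"]+Rc.apply([0,0,.0696]);print(o["eef_pos"],o["grasp_force"],o["contact_force"])
a=S["image"][40:240,180:340].copy();b=T["image"][120:280,240:420]
print("tip px scene",proj(S,tip),"top",proj(T,tip))
cv2.imwrite("pics/lift.png",cv2.resize(np.hstack([a,cv2.resize(b,(225,200))]),None,fx=2,fy=2)[:,:,::-1])
# target: normal, keep tool y closest
yaw=np.radians(34);t=np.radians(20)
n=np.array([-np.sin(t)*np.cos(yaw),-np.sin(t)*np.sin(yaw),np.cos(t)])
Rt=R.align_vectors([-n],[Rc.apply([0,0,1])])[0]*Rc
Rt=R.from_rotvec(np.cross(Rc.apply([0,0,1]),-n)/np.linalg.norm(np.cross(Rc.apply([0,0,1]),-n))*np.arccos(Rc.apply([0,0,1])@-n))*Rc
spot=np.array([.536,-.2445,.063]);np.savez("tgt.npz",Rt=Rt.as_matrix(),n=n,spot=spot)
print(inc(spot+n*(.0696+.06),Rt),spot+n*(.0696+.06))
E
```

```text
[ 0.63249788 -0.03053315  0.22207944] 49.77621853351593 [-0.14688666 -0.93863646 -1.86101102]
tip px scene [[256.39746193 182.08468249]] top [[287.61384958 188.08924732]]
(array([ 193.9, -192.7,   37.8]), array([ -6.12, -19.23,  -0.  ])) [ 0.49925224 -0.26928668  0.18478416]
```

View pics/lift.png

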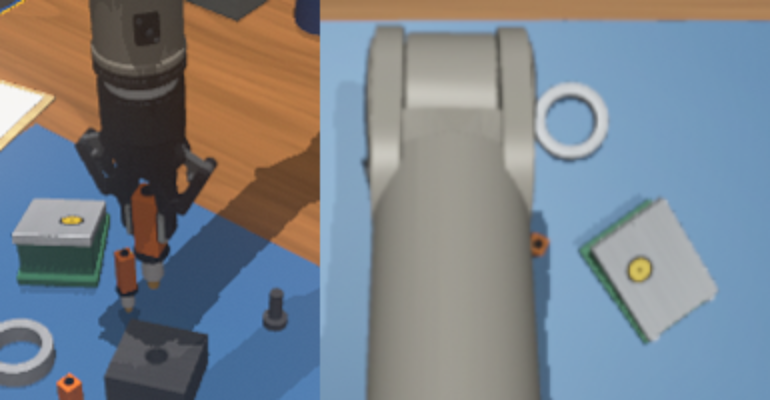

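The tip shows at scene px (256.5,183), where (256.4,182.1) was predicted, so the probe is clear and well held. Next I'll move over and tilt, staying high first.

step_arm(increments=[[[-1, 194, -193, -10, -6.1, -19.2, 0], [-1, 194, -193, -10, -6.1, -19.2, 0], [-1, 194, -193, -10, -6.1, -19.2, 0], [-1, 194, -193, -10, -6.1, -19.2, 0], [-1, 194, -193, -10, -6.1, -19.2, 0], [-1, 194, -193, -10, -6.1, -19.2, 0], [-1, 194, -193, -10, -6.1, -19.2, 0], [-1, 194, -193, -10, -6.1, -19.2, 0], [-1, 194, -193, 10, -6.1, -19.2, 0], [-1, 194, -193, 10, -6.1, -19.2, 0]]])

```text
t: 9.08
eef_pos: [0.4982, -0.269, 0.2101]
tool_rot: [0.155, -0.136, 0.975, 0.078]
contact_force: [0.2, 1.1, -4.4]
gripper_width: 0.301
grasp_force: 49.9
```

step_arm(increments=[[[-1, 0, 0, 0, 0, 0, 0], [-1, 0, 0, 0, 0, 0, 0], [-1, 0, 0, 0, 0, 0, 0], [-1, 0, 0, 0, 0, 0, 0]]])

```text
t: 9.42
eef_pos: [0.5012, -0.2693, 0.2146]
tool_rot: [0.158, -0.138, 0.975, 0.076]
contact_force: [1.0, 0.1, -2.2]
gripper_width: 0.299
grasp_force: 49.9
```

```bash
cat > chk.py <<'E'
from h import *
import sys
z=np.load("tgt.npz");Rt=R.from_matrix(z["Rt"]);n=z["n"];spot=z["spot"];gap=float(sys.argv[1])
o=bot.get_obs();Rc=rot(o["tool_rot"]);tip=o["eef_pos"]+Rc.apply([0,0,.0696])
print("tip-spot in normal/lateral mm",((tip-spot)@n*1000).round(1),((tip-spot)-n*((tip-spot)@n)).round(4)*1000,"angle",np.degrees(np.arccos(-Rc.apply([0,0,1])@n)).round(2))
print("force",np.round(o["contact_force"],1),"along n",round(float(np.array(o["contact_force"])@n),1),o["grasp_force"])
print("inc",inc(spot+n*(.0696+gap),Rt))
E
python3 chk.py 0.02
```

```text
tip-spot in normal/lateral mm 87.5 [10.   5.2  4.1] angle 0.21
force [ 1.   0.1 -2.2] along n -2.3 49.8657363653183
inc (array([11.7, -2.4, 67.4]), array([-0.08,  0.2 ,  0.1 ]))
```

step_arm(increments=[[[-1, 12, -2.5, 20, 0, 0.2, 0.1], [-1, 12, -2.5, 45, 0, 0.2, 0.1], [-1, 12, -2.5, 60, 0, 0.2, 0.1], [-1, 12, -2.5, 67, 0, 0.2, 0.1], [-1, 12, -2.5, 67, 0, 0.2, 0.1], [-1, 12, -2.5, 67, 0, 0.2, 0.1]]])

```text
t: 9.92
eef_pos: [0.5101, -0.2624, 0.1475]
tool_rot: [0.156, -0.137, 0.975, 0.075]
contact_force: [0.3, 0.4, -2.3]
gripper_width: 0.296
grasp_force: 50.1
```

```bash
python3 chk.py 0.004; python3 - <<'E'
from h import *
S=cam("scene");T=cam("top")
z=np.load("tgt.npz");o=bot.get_obs();Rc=rot(o["tool_rot"]);tip=o["eef_pos"]+Rc.apply([0,0,.0696])
print("scene tip",proj(S,tip),"spot",proj(S,z["spot"]),"top",proj(T,tip),proj(T,z["spot"]),"axis pts",proj(S,[o["eef_pos"],tip]).tolist())
a=cv2.resize(S["image"][90:180,170:260],None,fx=4.4,fy=4.4,interpolation=cv2.INTER_CUBIC);b=cv2.resize(T["image"][180:270,325:415],None,fx=4.4,fy=4.4,interpolation=cv2.INTER_CUBIC)
cv2.imwrite("pics/near.png",np.hstack([a,b])[:,:,::-1])
E
```

```text
tip-spot in normal/lateral mm 20.6 [-0.3 -0.7 -0.2] angle 0.09
force [ 0.3  0.4 -2.3] along n -2.4 50.06061315536499
inc (array([-0.6,  0.5, 16.6]), array([-0.09, -0.  , -0.04]))
scene tip [[215.41106401 141.02121293]] spot [[216.15099793 149.51899587]] top [[371.28314759 229.26310685]] [[367.59227819 227.04166925]] axis pts [[214.41262465398975, 112.77205139649207], [215.41106400950446, 141.02121292787967]]
```

View pics/near.png

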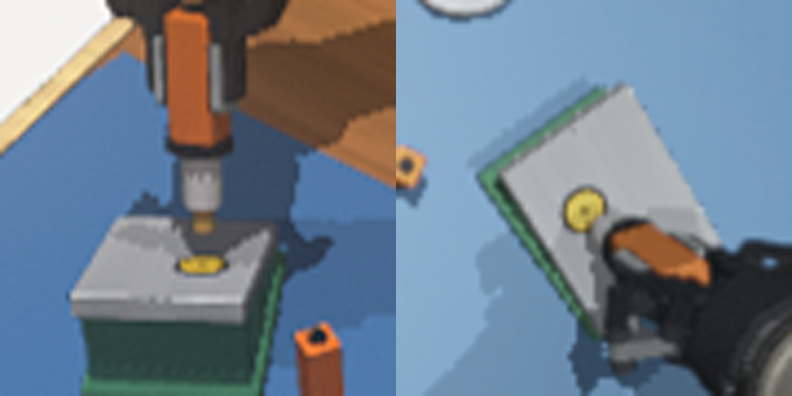

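Scene view: the brass tip end is at px (216,142) and the spot at (215.6,149.5), as predicted. The top view shows the probe axis pointing at the spot. Next I'll descend slowly.

step_arm(increments=[[[-1, -0.5, 0.5, 8, 0, 0, 0], [-1, -0.5, 0.5, 13, 0, 0, 0], [-1, -0.5, 0.5, 16, 0, 0, 0], [-1, -0.5, 0.5, 18, 0, 0, 0], [-1, -0.5, 0.5, 19, 0, 0, 0], [-1, -0.5, 0.5, 20, 0, 0, 0], [-1, -0.5, 0.5, 21, 0, 0, 0], [-1, -0.5, 0.5, 21, 0, 0, 0]]])

```text
t: 10.68
eef_pos: [0.5158, -0.2575, 0.1273]
tool_rot: [0.156, -0.137, 0.975, 0.076]
contact_force: [-1.5, -0.1, -0.3]
gripper_width: 0.301
grasp_force: 50.3
```

```bash
python3 chk.py -0.005
```

```text
tip-spot in normal/lateral mm -0.9 [-0.7  0.  -0.2] angle 0.06
force [-1.5 -0.1 -0.3] along n 0.1 50.2979439496994
inc (array([-0.7, -0.3,  4.1]), array([-0.05, -0.04, -0.07]))
```

step_arm(increments=[[[-1, -0.5, 0, 1, 0, 0, 0], [-1, -0.5, 0, 2, 0, 0, 0], [-1, -0.5, 0, 3, 0, 0, 0], [-1, -0.5, 0, 3, 0, 0, 0], [-1, -0.5, 0, 3, 0, 0, 0], [-1, -0.5, 0, 3, 0, 0, 0]]])

```text
t: 11.18
eef_pos: [0.5173, -0.2571, 0.1248]
tool_rot: [0.156, -0.137, 0.975, 0.075]
contact_force: [-2.7, -1.1, 0.5]
gripper_width: 0.296
grasp_force: 50.5
```

```bash
python3 chk.py -0.005; python3 - <<'E'
from h import *
n=np.load("tgt.npz")["n"];f=[]
for i in range(8):
    S=cam("scene");o=bot.get_obs();f.append(float(np.array(o["contact_force"])@n))
print(np.round(f,1),np.mean(f))
np.save("s1.npy",S,allow_pickle=True);T=cam("top")
a=cv2.resize(S["image"][110:180,180:250],None,fx=5.6,fy=5.6,interpolation=cv2.INTER_CUBIC);b=cv2.resize(T["image"][200:270,335:405],None,fx=5.6,fy=5.6,interpolation=cv2.INTER_CUBIC)
cv2.imwrite("pics/press.png",np.hstack([a,b])[:,:,::-1])
E
```

```text
tip-spot in normal/lateral mm -3.8 [-0.1 -0.2 -0. ] angle 0.09
force [-2.7 -1.1  0.5] along n 1.4 50.50135552883148
inc (array([-0.1,  0. ,  1.2]), array([-0.09, -0.02, -0.07]))
[1.8 0.9 1.2 1.7 1.5 2.  1.5 1.3] 1.485087593059013
```

View pics/press.png

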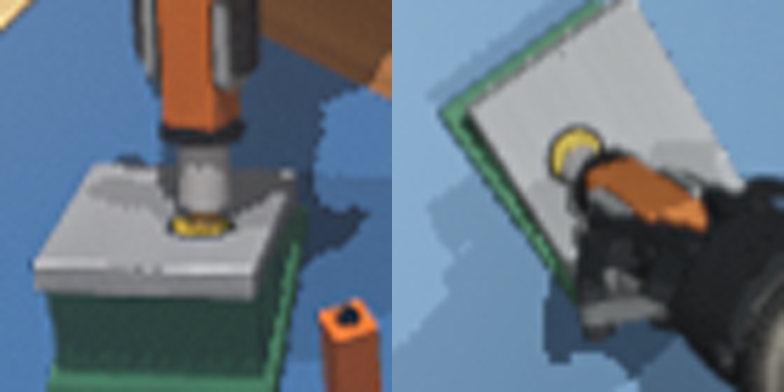

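The pictures show the tip seated on the spot at scene px (215.5,150), centred between its rims. The force rise of about 3.6 N means the tip is pushed in about half-way. Next I'll hold for over 2 s.

step_arm(increments=[[[-1, 0, 0, 0, 0, 0, 0], [-1, 0, 0, 0, 0, 0, 0], [-1, 0, 0, 0, 0, 0, 0], [-1, 0, 0, 0, 0, 0, 0], [-1, 0, 0, 0, 0, 0, 0], [-1, 0, 0, 0, 0, 0, 0], [-1, 0, 0, 0, 0, 0, 0], [-1, 0, 0, 0, 0, 0, 0], [-1, 0, 0, 0, 0, 0, 0], [-1, 0, 0, 0, 0, 0, 0]]])

```text
t: 12.47
eef_pos: [0.5173, -0.257, 0.1248]
tool_rot: [0.156, -0.137, 0.975, 0.076]
contact_force: [-1.0, -1.4, 0.1]
gripper_width: 0.301
grasp_force: 50.5
```

step_arm(increments=[[[-1, 0, 0, 0, 0, 0, 0], [-1, 0, 0, 0, 0, 0, 0], [-1, 0, 0, 0, 0, 0, 0], [-1, 0, 0, 0, 0, 0, 0], [-1, 0, 0, 0, 0, 0, 0], [-1, 0, 0, 0, 0, 0, 0], [-1, 0, 0, 0, 0, 0, 0], [-1, 0, 0, 0, 0, 0, 0], [-1, 0, 0, 0, 0, 0, 0], [-1, 0, 0, 0, 0, 0, 0]]])

```text
t: 13.3
eef_pos: [0.5173, -0.2569, 0.1248]
tool_rot: [0.156, -0.137, 0.975, 0.076]
contact_force: [-0.3, -3.1, 0.3]
gripper_width: 0.298
grasp_force: 50.5
```

step_arm(increments=[[[-1, 0, 0, 0, 0, 0, 0], [-1, 0, 0, 0, 0, 0, 0], [-1, 0, 0, 0, 0, 0, 0], [-1, 0, 0, 0, 0, 0, 0], [-1, 0, 0, 0, 0, 0, 0], [-1, 0, 0, 0, 0, 0, 0], [-1, 0, 0, 0, 0, 0, 0], [-1, 0, 0, 0, 0, 0, 0], [-1, 0, 0, 0, 0, 0, 0], [-1, 0, 0, 0, 0, 0, 0]]])

```text
t: 14.13
eef_pos: [0.5173, -0.2569, 0.1248]
tool_rot: [0.156, -0.137, 0.975, 0.076]
contact_force: [-0.8, -2.3, 1.1]
gripper_width: 0.3
grasp_force: 50.5
```

```bash
python3 chk.py -0.005 && python3 -c "
from h import *
print(bot.hand_in())"
```

```text
tip-spot in normal/lateral mm -3.9 [-0.1  0.  -0. ] angle 0.07
force [-0.8 -2.3  1.1] along n 1.7 50.48504590988159
inc (array([-0. , -0.1,  1.1]), array([-0.07, -0.02, -0.06]))
the job is handed in; nothing more can be done
None
```

I pressed and released the green key, then the blue one, and handed the job in at about 14 s with the probe still held square on the yellow spot, pressed in about half-way by my force estimate (about 3.6 N); the hand-in gave no verdict.

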